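# Stop block and open spring clamp on the crosscut sled

### The arm

A 6-joint arm with a two-finger parallel gripper is mounted at the origin on a cart in front of the work surface, level with it; the furniture and walls round the work are solid. World frame = base frame: x ahead of the robot, y to its left, z up, the work surface at z = 0. Lengths are in mm, angles in rad, forces in N, time in s.
With the tool pointing down it reaches from about 350 to 975 mm from the base axis. Payload 7.1 kg.
Tool frame: the origin (TCP) lies between the finger pads; the fingertips stand 14 mm ahead of it and the grasp point (between the pads) lies 5 mm behind it; z points along the fingers, y is the line along which they close (so a half turn about z gives the same grasp; the last joint's range is limited). The gripper opens to 88 mm and grips with 3 to 60 N. Pads are 20 mm wide; open, the fingers measure 115 mm over their backs; the gripper's body (75 mm by 178 mm) begins 61 mm behind the grasp point.
Start: joints at [1.178, 0.423, 1.63, -0, 1.089, -0.019], TCP at [228.19, 581.837, 236.675] pointing down, gripper open.
Joint ranges: [-3, 3], [-0.9, 2.11], [0.09, 2.58], [-1.31, 4.45], [0.11, 2.69], [-2.54, 2.54]. Speed limits (rad/s): [2.39, 2.39, 3.01, 3.14, 3.14, 3.14].

### API

Orientations are given as a rotation vector (axis times angle).
In Python, from workcell import ctrl gives the robot as it stands. The module is installed in compiled form; this text tells all that it offers.
- The arm moves only by the tool servo_tool, never from a script. Its argument "plan" is a list of rows, each a list of 3 entries, a list of its own where there are three numbers: the closure, from 0 (fully open) to 1 (shut), then the shift along the world's x, y, z in mm, then the turn about the world's z in degrees. In form: [[hand, [x, y, z], yaw], ...]. A call has 1 to 10 rows; each row is the pose to reach, as a shift and turn from the pose commanded when the call began; what a row does not reach only later rows make up. A row lasts 1/12 s, in which the tool goes at most 41.7 mm and 7.16 degrees, less where a joint would pass 70% of its speed; a pose out of reach is approached as far as the arm can. A call with a gripper value outside its range is refused whole. The fingers move at their own pace and stop on an object; the grip force is fixed at half the most. Time passes only in rows, so rows that repeat a pose let the fingers close. It gives the time, the measured TCP pose, the force, the opening and the grip force at its end, in the units of the state.
- ctrl.get_obs(): the state, without advancing time (a new reading comes with each control period).
- ctrl.get_image(name): name is "side" or "top" or "wrist"; returns the picture (420x560x3 uint8, blue, green, red); there is no depth.
- ctrl.camera_info(name): a dict with "fovy" (degrees; the focal length in pixels is half the picture's height over the tangent of half this angle, whatever the lens; pixels are square), "cx", "cy" (the principal point, pixels), "rvec" (rotation vector, rad) and "tvec" (3), from world to camera coordinates, as OpenCV has them; the wrist camera has in their place "T_tool_cam" (4x4, takes a point from camera to tool coordinates, whose origin is the TCP and whose axes are the flange's). Camera axes: x right, y down, z forward; pixel columns grow to the right and rows downward; lengths in mm; the calibration is good to about 2 mm. A picture is of the moment at which its call begins: read the wrist's pose just before it. camera_info takes no time and is no camera call.
- ctrl.close_job(): hands the job in; it is judged then, once.
The state is a dict: "t": time; "qpos": joint angles; "qvel": joint speeds; "joint_torque": joint torques, N m; "ee_pos": TCP position; "orientation": TCP orientation; "ft_force": force on the tool from outside, world axes, zero at the start; "moment": the same for the moment, N m; "width": finger opening in mm; "grasp_force": force on a finger pad.
Only numpy, scipy, OpenCV 4.12 (cv2) and the standard library are available. Lean on these libraries where they do the work, as an engineer would, in place of code of your own. Each camera call takes 0.05 s, during which the arm holds its last target. There are 200 camera calls.

### The job

Set up the stop for repeat cuts: take the thin brown wooden offcut that stands on its edge and stand it on edge on the crosscut sled, flat against the near face of the aluminium fence, with one end exactly on the pencil line and the rest of it on the side of the line away from the saw kerf. Then squeeze open the black spring clamp that is clipped on the small wooden rack, take it off and bring it jaws down over about the middle of the block, one jaw in front of the block and one behind the fence. Finish while holding it there, squeezed wide open with the pads reaching well down past the top of the fence but touching neither wood nor fence, so that I can check the stop before it is clamped; leave the block as set and the tape measure, pencil and brass bar where they lie.

Things in the scene. Friction and masses are not known exactly. Their poses are not given: they have to be found in the camera images.
- sled: Small crosscut sled, fixed, lying on the saw table: plywood base 140 (x) x 280 (y) x 9 mm, origin under its centre, z up. An aluminium angle along y is the fence: upright leg 5 mm thick, near face at x = +30 mm, top 25 mm above the base; its flat leg behind (x +35 to +60) stands with screw heads 7 mm above the base. The saw kerf is the 4 mm slot through base and fence at y = +100 mm.
- mark: Black pencil line, 1.6 mm wide, on the base from the fence 75 mm toward the robot, and up and over the fence. Origin where it meets the fence's near face on top of the base. x points square through the fence (which fills x 0 to 5, z 0 to 25 mm), y along the fence toward the saw kerf, z up. The block belongs at x -12 to 0, y -100 to 0, z 0 to 42 mm.
- block: Brown wooden offcut, the stop block, 100 x 42 x 12 mm, about 0.03 kg, loose, at first standing on the table on its long narrow edge (42 mm high, 12 mm thick). x along its length, y up its height, z across its thickness; ends and faces are alike. Gripped across its 12 mm by the top 13 mm only, the fingers stay above the fence when it is set down.
- block_mid (a point): The centre of the block, 21 mm above its lower edge; axes as block.
- rack: Clamp rack, fixed: wooden foot 190 x 95 x 15 mm, origin under its centre, z up; on it a plywood rail board 12 mm thick along x, its top edge 72 mm above the table, between two end cheeks 55 mm high. The clamp is clipped over the rail, somewhere along it, pads reaching 19 mm down.
- clamp: Black spring clamp, orange pads, 143 mm long, 24 mm thick, 0.13 kg; at first on the rack, jaws down. Frame of its half A (handle and jaw on the +y side), leaning by half the jaw angle: x from handles to jaws (about down), y across (square to the rail), z along the hinge pin. In mm: pin (-1.5, 0, 12); handle A is widest at (-66.5, 37, 12). Half B mirrors it: handle B (-66.5, -37, 12) when shut.
- clamp_jaw (a joint): Jaw opening in rad: 0 shut, 0.15 on the rack, 0.384 at the stop; turns half B about the pin. Pads 20 mm apart at 0.30 and 23 mm at 0.36 (measured at their upper, narrowest edges); handles 74 mm over their ends when shut, 64 on the rack, 53 at 0.30, 50 at 0.36. The spring needs about 7 N on each handle on the rack, 10 N at 0.36; it snaps shut when let go.
- pivot (a point): Hinge pin of the clamp, at mid-thickness. The handles splay apart toward their ends (16 degrees A, 10 degrees B when shut), so fingers from above touch them near the ends. Squeezed evenly, both jaws open evenly: the middle of the gap then lies about 2 mm to the B side of mid-finger, and the pad ends 142 mm below the handles' widest points.
- pad_a (a point): Middle of the inner face of half A's pad (clamp frame y = 0; the pad reaches from x = 54 to 72 mm).
- pad_b (a point): Middle of the inner face of half B's pad (clamp frame y = -3.5 mm when shut; moves with clamp_jaw).
- tip_a (a point): Lower end of half A's pad when the jaws point down.
- tip_b (a point): Lower end of half B's pad when the jaws point down (moves with clamp_jaw).
- tape_measure: Blue tape measure, 82 x 44 x 68 mm, a bystander; origin under its centre.
- pencil_1: Red pencil, 183 x 8 mm, a bystander; origin under its centre.
- setup_bar: Brass set-up bar, 90 x 12 x 12 mm, a bystander; origin under its centre.
Not all that is in view belongs to the job. Leave any red look-alike of the block alone.

How it is judged:
By the outcome, as a careful person would: the job done as asked, in the order asked, and still so for the second after the job is handed in, while the arm keeps its last pose, push and grip.
It also fails if it takes over 66 s, if anything falls off the work surface, if the arm or the gripper's body presses on something with over 40 N, if the wrist force passes 120 N, or if a joint passes its speed limit or range.

## Working session

There is one attempt and no reset: what is moved stays moved. The work goes in short steps, Python scripts to look and compute and a tool call to move; the robot and the scene stay as the last step left them, time stands still between calls to the robot, and variables do not carry over. Pictures are saved under pics/ and viewed, at most 10 in all, crops included, and the job is handed in when it is done.

Besides the shell and the picture viewer there is one more tool, called after ">>>" by a JSON object that holds its "api" and its "payload". servo_tool: Moves the arm, as the interface text tells. Its arguments: {"type":"object","properties":{"plan":{"type":"array"}},"required":["plan"]}

```bash
mkdir -p pics
cat > h.py <<'E'
import numpy as np,cv2
from scipy.spatial.transform import Rotation as R
from workcell import ctrl
def cam(n,obs=None):
    c=ctrl.camera_info(n); f=210/np.tan(np.radians(c['fovy'])/2)
    if 'rvec' in c:
        Rm=R.from_rotvec(np.ravel(c['rvec'])).as_matrix(); t=np.ravel(c['tvec'])
        return f,c['cx'],c['cy'],Rm.T,-Rm.T@t   # cam->world R, centre
    T=np.array(c['T_tool_cam']); W=np.eye(4); W[:3,:3]=R.from_rotvec(obs['orientation']).as_matrix(); W[:3,3]=obs['ee_pos']
    M=W@T; return f,c['cx'],c['cy'],M[:3,:3],M[:3,3]
def ray(c,uv):
    f,cx,cy,Rw,C=c; uv=np.atleast_2d(uv).astype(float)
    d=np.c_[(uv[:,0]-cx)/f,(uv[:,1]-cy)/f,np.ones(len(uv))]@Rw.T
    return C,d/np.linalg.norm(d,axis=1)[:,None]
def onz(c,uv,z):
    C,d=ray(c,uv); return C+d*((z-C[2])/d[:,2])[:,None]
def proj(c,P):
    f,cx,cy,Rw,C=c; p=(np.atleast_2d(P)-C)@Rw; return np.c_[f*p[:,0]/p[:,2]+cx,f*p[:,1]/p[:,2]+cy]
def tri(c1,a,c2,b):
    C1,d1=ray(c1,a);C2,d2=ray(c2,b);d1=d1[0];d2=d2[0]
    s=np.linalg.lstsq(np.c_[d1,-d2],C2-C1,rcond=None)[0]
    p,q=C1+s[0]*d1,C2+s[1]*d2; return (p+q)/2,np.linalg.norm(p-q)
def save(n,name):
    o=ctrl.get_obs(); im=ctrl.get_image(n); cv2.imwrite(f'pics/{name}.png',im); np.save(f'pics/{name}.npy',[o['ee_pos'],o['orientation']]); return im,cam(n,o)
def load(n,name):
    a=np.load(f'pics/{name}.npy'); return cv2.imread(f'pics/{name}.png'),cam(n,dict(ee_pos=a[0],orientation=a[1]))
E
python3 - <<'E'
from h import *
np.set_printoptions(precision=2,suppress=True)
for n in ['side','top','wrist']:
    im,c=save(n,n+'0'); print(n,c)
a=[cv2.imread(f'pics/{n}0.png') for n in ('top','side')]
print(ctrl.get_obs())
E
```

```text
side (np.float64(511.86732798393734), 285.1284788550239, 209.05524393656032, array([[ 0.89, -0.2 ,  0.41],
       [-0.46, -0.45,  0.77],
       [ 0.03, -0.87, -0.49]]), array([   44.17, -1118.87,   792.02]))
top (np.float64(435.89758131555806), 275.63221744179685, 207.59125926291912, array([[-0.  , -0.98,  0.19],
       [-1.  ,  0.01,  0.02],
       [-0.02, -0.19, -0.98]]), array([ 386.41,  -62.98, 1333.34]))
wrist (np.float64(333.9477856564519), 281.25864291798035, 208.47381586834499, array([[ 0.37,  0.9 ,  0.25],
       [ 0.93, -0.35, -0.1 ],
       [-0.  ,  0.27, -0.96]]), array([158.74, 610.72, 384.46]))
{'t': 0.15, 'qpos': array([ 1.18,  0.42,  1.63, -0.  ,  1.09, -0.02]), 'qvel': array([ 0., -0., -0.,  0., -0.,  0.]), 'joint_torque': array([ -0.  , -54.5 , -27.39,   0.06,   0.02,  -0.  ]), 'ee_pos': array([228.03, 581.47, 236.08]), 'orientation': array([-0.58, -3.09,  0.  ]), 'ft_force': array([ 0.13, -0.4 ,  0.75]), 'moment': array([ 0.06, -0.02, -0.02]), 'grasp_force': 0.0, 'width': 87.96861445791136}
```

View pics/top0.png

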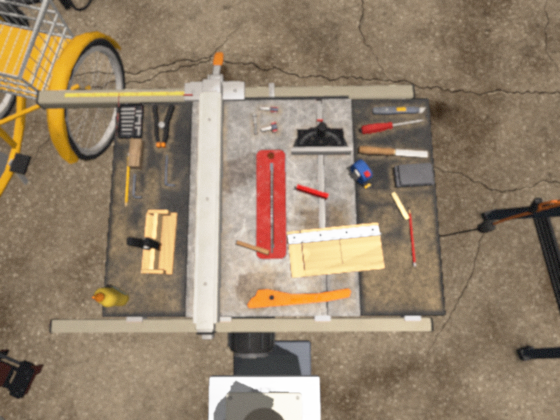

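View pics/side0.png

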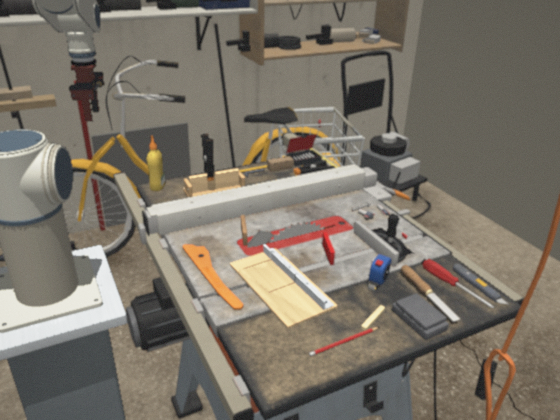

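Top view: brown offcut at about (252,247), and a red look-alike at (311,191). The sled is at (335,250), with its fence along the upper edge. The clamp is at (146,243) on the rack (158,241), the tape at (361,172), the brass bar at (400,206) and the pencil at (412,240). A rip fence stands between the rack and the sled, at column 207. The brown object at (134,153) also needs ruling out.

Run:
```python
from h import *
np.set_printoptions(precision=1,suppress=True)
t,ct=load('top','top0');s,cs=load('side','side0')
for nm,uv,z in [('block',(252,247),42),('red',(311,191),20),('rack',(158,241),15),('clamp',(146,243),100),('sledTL',(288,235),9),('sledBR',(383,268),9),('ripfence',(207,200),60),('mid line',(341,250),9),('tape',(361,172),68)]:
    p=onz(ct,uv,z)[0]; print(nm,p,proj(cs,p)[0])
print('ripfence tri', tri(ct,(207,97),cs,(362,172)), tri(ct,(207,320),cs,(152,212)))
A=cv2.resize(t[195:285,230:400],None,fx=4.5,fy=4.5,interpolation=3)
B=cv2.resize(s[205:325,225:345],None,fx=2.5,fy=2.5,interpolation=3)
cv2.imwrite('pics/crop1.png',A[:600,:800])
```

```text
block [522.4  34.   42. ] [242.8 223.2]
red [ 696.8 -145.8   20. ] [327.9 247.3]
rack [545.5 323.7  15. ] [215.  187.8]
clamp [529.8 333.  100. ] [208.3 164.1]
sledTL [561.9 -73.5   9. ] [271.7 248.9]
sledBR [ 460.2 -357.4    9. ] [286.2 324.3]
ripfence [662.6 168.6  60. ] [267.2 188.5]
mid line [ 515.  -233.6    9. ] [282.9 286.4]
tape [ 742.5 -293.5   68. ] [375.7 256.9]
ripfence tri (array([1013.9,  175.7,   43.2]), np.float64(23.942900963262016)) (array([306.6, 160.7,  64. ]), np.float64(14.834198140617147))
```

View pics/crop1.png

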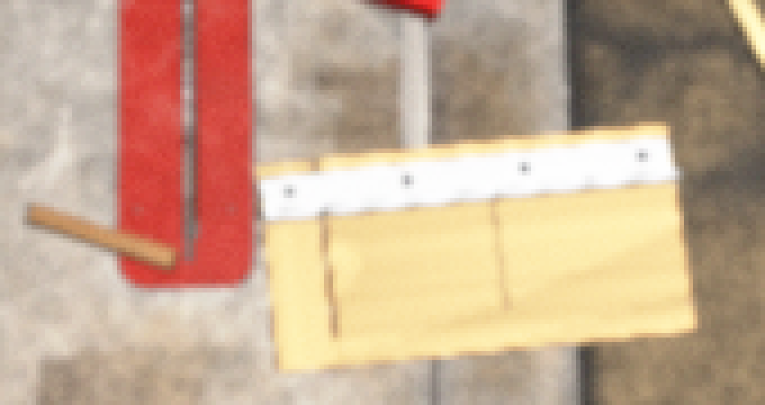

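The crop shows the brown offcut standing on edge, from about (30,212) to (175,258) in crop pixels. It is the only thin brown upright piece; the red piece is the look-alike. The kerf is at crop x≈330 and the pencil line at x≈500, so the block goes to the right of the line (−y).

I'll go to the rack first and look with the wrist camera on the way.

>>> {"api": "servo_tool", "payload": {"plan": [[0,[200,-180,115],0],[0,[200,-180,115],0],[0,[200,-180,115],0],[0,[200,-180,115],0],[0,[200,-180,115],0],[0,[200,-180,115],0],[0,[200,-180,115],0],[0,[200,-180,115],0],[0,[200,-180,115],0]]}}

```text
t: 0.9
ee_pos: [429.7, 400.8, 352.5]
orientation: [0.589, 3.085, 0.002]
ft_force: [-0.2, 0.7, 0.6]
width: 87.9
grasp_force: 0.0
```

```bash
python3 -c "
from h import *
save('wrist','w1')"
```

>>> {"api": "servo_tool", "payload": {"plan": [[0,[30,-110,0],0],[0,[30,-110,0],0],[0,[30,-110,0],0],[0,[30,-110,0],0],[0,[30,-110,0],0]]}}

```text
t: 1.37
ee_pos: [457.2, 291.8, 350.8]
orientation: [-0.585, -3.085, 0.001]
ft_force: [-0.3, 0.2, 0.0]
width: 87.8
grasp_force: 0.0
```

```bash
python3 -c "
from h import *
save('wrist','w2')
a,b=load('wrist','w1')[0],load('wrist','w2')[0]
cv2.imwrite('pics/w12.png',cv2.resize(np.vstack([a,b]),None,fx=.714,fy=.714,interpolation=cv2.INTER_AREA))
print(ctrl.get_obs()['ee_pos'],ctrl.get_obs()['t'])"
```

```text
[457.28356271 292.66417545 350.94340111] 1.4167
```

View pics/w12.png

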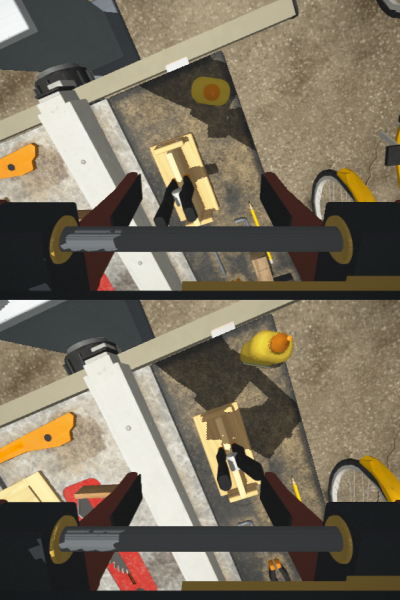

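Wrist views: the clamp's black handles are at about (160–190,205) in the first picture (montage pixels) and (222/250,465) in the second, on the rack. The gripper hides image rows below about 310, so targets must sit in the upper part. Next the block and sled.

>>> {"api": "servo_tool", "payload": {"plan": [[0,[83,-373,-100],-64],[0,[83,-373,-100],-64],[0,[83,-373,-100],-64],[0,[83,-373,-100],-64],[0,[83,-373,-100],-64],[0,[83,-373,-100],-64],[0,[83,-373,-100],-64],[0,[83,-373,-100],-64],[0,[83,-373,-100],-64],[0,[83,-373,-100],-64]]}}

```text
t: 2.25
ee_pos: [541.9, -82.7, 249.9]
orientation: [-2.137, -2.302, 0.002]
ft_force: [-0.9, 0.5, 0.7]
width: 87.9
grasp_force: 0.0
```

>>> {"api": "servo_tool", "payload": {"plan": [[0,[0,0,0],0],[0,[0,0,0],0]]}}

```text
t: 2.42
ee_pos: [541.4, -80.1, 250.7]
orientation: [-2.129, -2.307, 0.001]
ft_force: [0.5, 0.6, 0.6]
width: 88.2
grasp_force: 0.0
```

```bash
python3 -c "
from h import *
save('wrist','w3');o=ctrl.get_obs();print(o['ee_pos'],o['orientation'])"
```

```text
[541.31779429 -79.46608927 251.16523413] [-2.12828803e+00 -2.30901800e+00  1.89412773e-04]
```

>>> {"api": "servo_tool", "payload": {"plan": [[0,[0,-110,0],0],[0,[0,-110,0],0],[0,[0,-110,0],0],[0,[0,-110,0],0],[0,[0,-110,0],0],[0,[0,-110,0],0]]}}

```text
t: 2.97
ee_pos: [541.4, -189.1, 251.8]
orientation: [-2.129, -2.31, -0.001]
ft_force: [0.4, -0.4, 0.1]
width: 87.7
grasp_force: 0.0
```

```bash
python3 -c "
from h import *
save('wrist','w4')
a,b=load('wrist','w3')[0],load('wrist','w4')[0]
cv2.imwrite('pics/w34.png',np.vstack([a[:300],b[:300]]))
o=ctrl.get_obs();print(o['ee_pos'],o['orientation'],o['t'])"
```

```text
[ 541.38750887 -188.99131574  251.81116178] [-2.12797397e+00 -2.31063774e+00 -5.59754491e-04] 3.0167
```

View pics/w34.png

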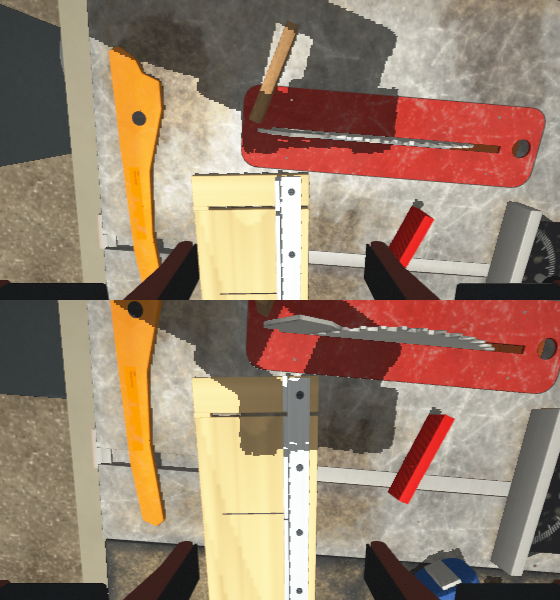

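w3 (upper): the block's top runs from (290,25) to (258,120), and its lower end lies in shadow. w4 (lower): the kerf is at row≈413, the pencil line at row 513 (cols 222–283) and the fence's near edge at col≈284. The saw blade stands up at the red insert, close to the block. Now for some numbers.

Run:
```python
from h import *
np.set_printoptions(precision=1,suppress=True)
w3,c3=load('wrist','w3');w4,c4=load('wrist','w4')
g=cv2.cvtColor(w4,cv2.COLOR_BGR2GRAY).astype(float)
# pencil line rows per column
pts=[]
for u in range(226,280,4):
    col=g[204:224,u-1:u+2].mean(1); w=np.clip(np.median(col)-12-col,0,None)
    if w.sum()>0: pts.append((u,204+(w*np.arange(20)).sum()/w.sum()))
pts=np.array(pts);k=np.polyfit(pts[:,0],pts[:,1],1);print('line',k,np.std(pts[:,1]-np.polyval(k,pts[:,0])))
# fence near edge: gradient wood(yellow)->white using blue channel
b=w4[:,:,0].astype(float);e=[]
for v in list(range(160,250,5)):
    r=np.diff(b[v-1:v+2,270:300].mean(0)); i=r.argmax(); e.append((270.5+i,v))
e=np.array(e);ke=np.polyfit(e[:,1],e[:,0],1);print('edge',ke,np.std(e[:,0]-np.polyval(ke,e[:,1])));print(e[:,0])
P=onz(c4,[(226,np.polyval(k,226)),(280,np.polyval(k,280))],9);print('line pts z9',P, np.degrees(np.arctan2(*(P[1]-P[0])[[1,0]])))
E1=onz(c4,[(np.polyval(ke,v),v) for v in (160,250)],34);E0=onz(c4,[(np.polyval(ke,v),v) for v in (160,250)],9)
for E_ in(E1,E0): d=E_[0]-E_[1];print('edge',E_,np.degrees(np.arctan2(d[1],d[0])))
# block mask w3
h=cv2.cvtColor(w3,cv2.COLOR_BGR2HSV)
m=((h[...,0]>6)&(h[...,0]<20)&(h[...,1]>70)&(h[...,2]>40)).astype(np.uint8);m[:,:240]=0;m[150:]=0;m[:,320:]=0
n,l,st,ce=cv2.connectedComponentsWithStats(m);
for i in range(1,n):
    if st[i,4]>60:
        cn=cv2.findContours((l==i).astype(np.uint8),0,2)[0][0];print(st[i],cv2.minAreaRect(cn));print(cv2.boxPoints(cv2.minAreaRect(cn)))
        print(onz(c3,cv2.boxPoints(cv2.minAreaRect(cn)),42))
a=w3[5:140,235:315]; cc=w4[195:235,210:300]
cv2.imwrite('pics/crop2.png',np.hstack([cv2.resize(a,(355,600),interpolation=0),cv2.resize(cc,(440,196),interpolation=0) if 0 else cv2.copyMakeBorder(cv2.resize(cc,(440,196),interpolation=0),0,404,0,0,0)]))
```

```text
line [ -0.  216.2] 0.04531885053211261
edge [  0.  286.2] 1.9898069958919342
[288.5 288.5 288.5 289.5 288.5 289.5 289.5 282.5 289.5 289.5 283.5 289.5
 289.5 289.5 289.5 289.5 289.5 289.5]
line pts z9 [[ 478.1 -235.3    9. ]
 [ 543.8 -229.2    9. ]] 5.316278812006047
edge [[ 547.3 -160.9   34. ]
 [ 557.7 -266.6   34. ]] 95.6195910223611
edge [[ 548.1 -164.1    9. ]
 [ 559.2 -277.1    9. ]] 95.61959102236112
[ 249   21   49  103 1472] ((273.6896667480469, 72.27587127685547), (14.484236717224121, 106.58912658691406), 21.801406860351562)
[[247.2 119.1]
 [286.8  20.1]
 [300.2  25.5]
 [260.6 124.4]]
[[500.9 -11.9  42. ]
 [534.   82.6  42. ]
 [547.3  79.   42. ]
 [515.1 -16.2  42. ]]
```

View pics/crop2.png

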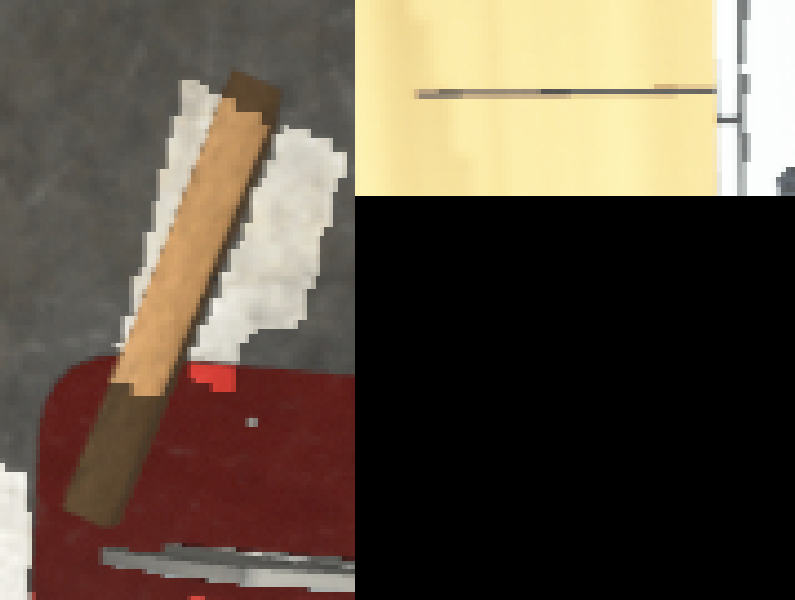

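Run:
```python
from h import *
np.set_printoptions(precision=1,suppress=True)
w3,c3=load('wrist','w3');w4,c4=load('wrist','w4');t,ct=load('top','top0');s,cs=load('side','side0')
print(ctrl.get_obs()['ee_pos'])
print('origin@base',onz(c4,(283.5,216.2),9),'top',onz(c4,(284.2,219.5),34), 'top mid',onz(c4,(286.5,219.5),34))
# line in w3
g=cv2.cvtColor(w3,cv2.COLOR_BGR2GRAY).astype(float)
r=[]
for u in range(226,272,4):
    col=g[284:304,u-1:u+2].mean(1); w=np.clip(np.median(col)-12-col,0,None); r.append(284+(w*np.arange(20)).sum()/w.sum())
k=np.polyfit(range(226,272,4),r,1);print('w3 line',k,np.std(r))
b=w3[:,:,0].astype(float);print('fence col w3',[int(270+np.diff(b[v,262:296]).argmax()-8) for v in range(200,290,10)])
P=onz(c3,[(226,np.polyval(k,226)),(272,np.polyval(k,272))],9);print(P)
print('tri line', tri(c3,(272,np.polyval(k,272)),c4,proj(c4,[P[1]])[0]*[1,0]+[0,216.2]))
print('kerf',onz(c4,(240,114),9))
# block in top & side
for n,im,c,(x0,x1,y0,y1) in (('top',t,ct,(230,275,235,257)),('side',s,cs,(236,250,212,248))):
    h=cv2.cvtColor(im,cv2.COLOR_BGR2HSV);m=((h[...,0]>6)&(h[...,0]<20)&(h[...,1]>70)&(h[...,2]>40)).astype(np.uint8);q=np.zeros_like(m);q[y0:y1,x0:x1]=m[y0:y1,x0:x1]
    cn=max(cv2.findContours(q,0,2)[0],key=cv2.contourArea);print(n,cv2.boxPoints(cv2.minAreaRect(cn)))
    if n=='top': 
        ctop=np.array(cv2.minAreaRect(cn)[0]);print('tri block centre',tri(c3,(273.7,72.3),ct,ctop))
```

```text
[ 541.4 -189.   251.8]
origin@base [[ 548.4 -233.1    9. ]] top [[ 548.7 -229.4   34. ]] top mid [[ 551.4 -229.1   34. ]]
w3 line [ -0.  295.7] 0.14813309715650835
fence col w3 [281, 280, 280, 281, 281, 281, 281, 281, 282]
[[ 481.4 -235.2    9. ]
 [ 541.4 -229.7    9. ]]
tri line (array([ 541.7, -238.2,   -5.8]), np.float64(0.33489673687233007))
kerf [[ 489.6 -116.9    9. ]]
top [[235.4 243.5]
 [237.3 238.5]
 [269.1 250.1]
 [267.2 255.1]]
tri block centre (array([524.4,  35.2,  31.6]), np.float64(2.329375110849221))
side [[239.8 215.1]
 [244.6 214.7]
 [247.4 243.9]
 [242.6 244.3]]
```

Measured so far:
- Block: top centre (524.3, 33.4), length direction 71.0°, seen length 100.1 mm at z=42, which fits.
- Mark: origin about (548.6, −229.0), sled yaw about 5.4°. The kerf comes out about 100 mm to the left, which fits.

Going above the block now.

>>> {"api": "servo_tool", "payload": {"plan": [[0,[-17,222,-60],-23.7],[0,[-17,222,-60],-23.7],[0,[-17,222,-60],-23.7],[0,[-17,222,-60],-23.7],[0,[-17,222,-60],-23.7],[0,[-17,222,-130],-23.7],[0,[-17,222,-150],-23.7],[0,[-17,222,-150],-23.7],[0,[-17,222,-150],-23.7],[0,[-17,222,-150],-23.7]]}}

```text
t: 3.85
ee_pos: [523.4, 32.3, 101.4]
orientation: [-2.556, -1.824, 0.003]
ft_force: [-0.0, -0.3, 0.7]
width: 88.0
grasp_force: 0.0
```

Run:
```python
from h import *
o=ctrl.get_obs();M=R.from_rotvec(o['orientation']).as_matrix();print(o['ee_pos'],np.degrees(np.arctan2(M[1,1],M[0,1])),M[:,2],o['qpos'])
```

```text
[523.40970318  32.30566585 101.35657255] -18.96970380603074 [-2.05847048e-03  2.77966384e-05 -9.99997881e-01] [3.88882719e-02 4.82345808e-01 1.93392508e+00 1.62135159e-04
 7.27377604e-01 3.69850220e-01]
```

>>> {"api": "servo_tool", "payload": {"plan": [[0,[1,1,-30],0],[0,[1,1,-57],0],[0,[1,1,-57],0],[0.5,[1,1,-57],0],[1,[1,1,-57],0],[1,[1,1,-57],0],[1,[1,1,-57],0],[1,[1,1,-57],0],[1,[1,1,-57],0],[1,[1,1,-57],0]]}}

```text
t: 4.68
ee_pos: [525.4, 31.8, 45.1]
orientation: [2.559, 1.821, 0.001]
ft_force: [0.4, 0.6, 0.1]
width: 44.6
grasp_force: 0.0
```

>>> {"api": "servo_tool", "payload": {"plan": [[1,[0,0,0],0],[1,[0,0,0],0],[1,[0,0,0],0],[1,[0,0,0],0]]}}

```text
t: 5.02
ee_pos: [525.1, 31.9, 44.6]
orientation: [-2.559, -1.822, 0.0]
ft_force: [-0.2, 0.0, -0.4]
width: 17.5
grasp_force: 0.0
```

>>> {"api": "servo_tool", "payload": {"plan": [[1,[0,0,0],0],[1,[0,0,0],0],[1,[0,0,0],0],[1,[0,0,0],0]]}}

```text
t: 5.35
ee_pos: [525.2, 31.8, 44.6]
orientation: [-2.559, -1.822, 0.0]
ft_force: [0.2, -0.2, 0.2]
width: 11.6
grasp_force: 29.9
```

>>> {"api": "servo_tool", "payload": {"plan": [[1,[0,0,60],0],[1,[0,0,100],0],[1,[0,0,100],0],[1,[0,0,100],0],[1,[0,0,100],0],[1,[0,0,100],0]]}}

```text
t: 5.85
ee_pos: [524.4, 31.8, 143.9]
orientation: [-2.559, -1.821, 0.002]
ft_force: [0.1, 0.1, -1.0]
width: 12.0
grasp_force: 29.9
```

Run:
```python
from h import *
np.set_printoptions(precision=1,suppress=True)
im,c=save('wrist','w5');o=ctrl.get_obs();print(o['ee_pos'],o['width'],o['grasp_force'])
M=R.from_rotvec(o['orientation']).as_matrix()
# predicted block corners in image (block centre at tcp)
L=M[:,0]; 
for z in (-30,12):
  for sg in (-50,50): print(z,sg,proj(c,o['ee_pos']+sg*L+[0,0,z]))
h=cv2.cvtColor(im,cv2.COLOR_BGR2HSV);m=((h[...,0]>6)&(h[...,0]<20)&(h[...,1]>70)&(h[...,2]>40)).astype(np.uint8)
n,l,st,_=cv2.connectedComponentsWithStats(m);print(st[st[:,4]>150])
```

```text
[524.1  31.8 143.4] 12.044020753417565 29.916679859161377
-30 -50 [[281.4 326.3]]
-30 50 [[281.2 165.2]]
12 -50 [[281.4 378. ]]
12 50 [[281.2 180.2]]
[[     0      0    560    420 226905]
 [   269    160     27    157   3856]
 [    92    240     84     76   2607]
 [   255    352     43     40    266]]
```

View pics/w5.png

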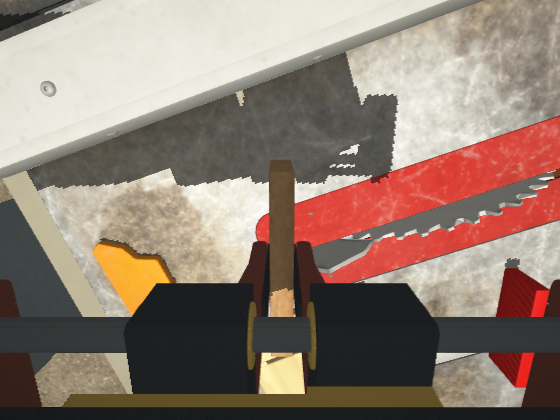

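Block is held: width 12.0 mm, grip force 29.9 N. Its near end shows at (270–294, 160–172), with the saw blade to its right. I'll measure the grip offset along the block, then carry it high over the blade.

>>> {"api": "servo_tool", "payload": {"plan": [[1,[0,0,40],0],[1,[0,-20,60],7],[1,[4,-60,60],14],[1,[17,-313,60],24.4],[1,[17,-313,60],24.4],[1,[17,-313,60],24.4],[1,[17,-313,60],24.4],[1,[17,-313,60],24.4],[1,[17,-313,60],24.4],[1,[17,-313,60],24.4]]}}

```text
t: 6.73
ee_pos: [541.6, -286.3, 202.9]
orientation: [-2.12, -2.318, 0.002]
ft_force: [-0.1, 0.0, 0.3]
width: 11.7
grasp_force: 29.9
```

>>> {"api": "servo_tool", "payload": {"plan": [[1,[0,0,-40],0],[1,[0,0,-80],0],[1,[0,0,-110],0],[1,[0,0,-110],0],[1,[0,0,-110],0],[1,[0,0,-110],0]]}}

```text
t: 7.23
ee_pos: [542.8, -281.1, 95.3]
orientation: [2.116, 2.322, 0.0]
ft_force: [-0.1, 0.9, 0.3]
width: 11.7
grasp_force: 29.9
```

```bash
cat > meas.py <<'E'
from h import *
import sys
np.set_printoptions(precision=2,suppress=True)
im,c=save('wrist',sys.argv[1]);o=ctrl.get_obs();M=R.from_rotvec(o['orientation']).as_matrix();T=o['ee_pos']
print(T,'yaw',np.degrees(np.arctan2(M[1,1],M[0,1])),'w',o['width'],o['grasp_force'],o['ft_force'],o['t'])
for z in (-44.6,-2.6):
  for q in (-6,6): print('pred end',z,q,proj(c,T+50*M[:,0]+q*M[:,1]+[0,0,z])[0])
print(M[:,0],M[:,1])
a=im[120:300,215:355]
cv2.imwrite(f'pics/{sys.argv[1]}c.png',cv2.resize(a,(466,600),interpolation=0))
E
python3 meas.py w6
```

```text
[ 543.37 -281.44   96.23] yaw 5.301908972600278 w 11.862280712596872 29.916661977767944 [-0.35  0.55 -0.26] 7.2833
pred end -44.6 -6 [270.85 162.11]
pred end -44.6 6 [291.69 162.09]
pred end -2.6 -6 [268.19 175.06]
pred end -2.6 6 [294.58 175.04]
[-0.09  1.   -0.  ] [1.   0.09 0.  ]
```

View pics/w6c.png

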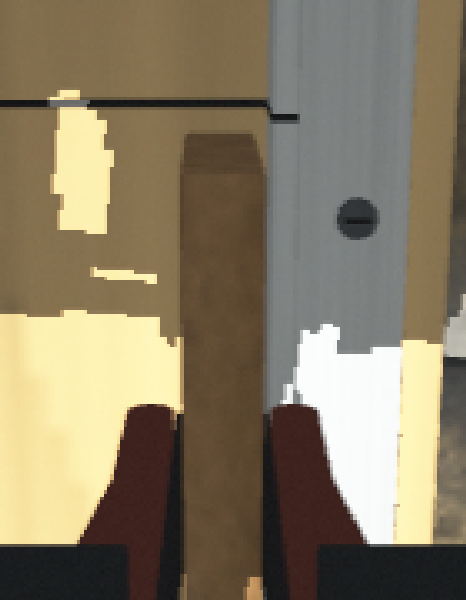

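The crop shows the block's end, bottom edge at image row 160.0 and top edge at row 172.5, over cols 269–294.6. The pencil line is at row 150.9, meeting the fence at col 295.5, and runs over the fence top at row 155.4.

Run:
```python
from h import *
np.set_printoptions(precision=2,suppress=True)
im,c=load('wrist','w6');a=np.load('pics/w6.npy');T=a[0];M=R.from_rotvec(a[1]).as_matrix()
O=onz(c,[(295.4,150.9)],9)[0];O2=onz(c,[(296.7,155.4)],34)[0];L=onz(c,[(217,150.9)],9)[0];F=onz(c,[(296.2,120.5),(296.6,200)],34)
print('origin',O,O2,'line ang',np.degrees(np.arctan2(*(O-L)[[1,0]])),'fence',F,np.degrees(np.arctan2(*(F[0]-F[1])[[1,0]])))
# end of block now
e=onz(c,[(282.0,160.0)],T[2]-44.6)[0];e2=onz(c,[(282,172.5)],T[2]-2.6)[0];print('end',e,e2)
ux=np.array([np.cos(np.radians(5.4)),np.sin(np.radians(5.4))]);uy=np.array([-ux[1],ux[0]])
for o_ in (O,O2): d=o_[:2]-e[:2]; print('end->origin in ux,uy',d@ux,d@uy,'(want 6,0)')
```

```text
origin [ 548.44 -228.92    9.  ] [ 548.21 -229.06   34.  ] line ang 5.234473080547195 fence [[ 545.72 -208.11   34.  ]
 [ 551.14 -257.68   34.  ]] 96.24179008445292
end [ 539.07 -230.53   50.72] [ 538.93 -230.61   92.72]
end->origin in ux,uy 9.479636187188943 0.7167813029913148 (want 6,0)
end->origin in ux,uy 9.243743884524793 0.6041620043040965 (want 6,0)
```

>>> {"api": "servo_tool", "payload": {"plan": [[1,[0,0.7,-20],0],[1,[0,0.7,-35],0],[1,[0,0.7,-40],0],[1,[0,0.7,-40],0],[1,[0,0.7,-40],0],[1,[0,0.7,-40],0]]}}

```text
t: 7.78
ee_pos: [543.2, -280.9, 56.3]
orientation: [2.115, 2.32, 0.001]
ft_force: [-0.2, -0.3, -0.7]
width: 12.2
grasp_force: 29.9
```

```bash
python3 meas.py w7
```

```text
[ 543.09 -280.89   56.14] yaw 5.287390043869416 w 11.64098042438293 29.91659939289093 [ 0.2   0.22 -0.08] 7.8333
pred end -44.6 -6 [269.61 161.01]
pred end -44.6 6 [290.37 160.98]
pred end -2.6 -6 [266.8  173.71]
pred end -2.6 6 [293.05 173.68]
[-0.09  1.   -0.  ] [1.   0.09 0.  ]
```

>>> {"api": "servo_tool", "payload": {"plan": [[1,[0,0,-1.5],0],[1,[0,0,-2],0],[1,[1.5,0.1,-2],0],[1,[3,0.3,-2],0],[1,[3,0.3,-2],0],[1,[3,0.3,-2],0]]}}

```text
t: 8.33
ee_pos: [545.3, -280.3, 53.1]
orientation: [2.116, 2.321, -0.0]
ft_force: [-2.3, 0.8, 5.2]
width: 11.6
grasp_force: 30.0
```

```bash
python3 meas.py w8
python3 - <<'E'
from h import *
im,c=load('wrist','w8');g=cv2.cvtColor(im,cv2.COLOR_BGR2GRAY)
print(g[135:185,282]);print(g[135:160,250]);print(g[200,255:310])
E
```

```text
[ 545.35 -280.3    53.13] yaw 5.285084112573945 w 11.770775392151895 29.953874945640564 [-2.61 -0.23  6.33] 8.3833
pred end -44.6 -6 [269.93 161.26]
pred end -44.6 6 [290.7  161.24]
pred end -2.6 -6 [267.02 173.93]
pred end -2.6 6 [293.29 173.9 ]
[-0.09  1.   -0.  ] [1.   0.09 0.  ]
[110 109 110 110 111 110 109 110 109 111 110 109 111 111 110 111 110 111
 109 110 110 110 110  43  35  69  66  67  65  68  71  69  69  71  68  68
  70  80  82  81  80  80  79  79  81  80  80  82  83  81]
[118 117 117 118 118 118 118 119 117 118 117 118 119 118 118 118 119 118
 119 119 119 118 119  69  23]
[118 118 118 118 117 116 116 115 114 113 113 111 111 105  79  81  82  81
  81  82  81  81  81  80  80  81  80  78  79  80  77  74  74  73  75  75
  75  75  74  88 126 131 130 132 132 131 131 129 126 125 129 128 128 129
 126]
```

View pics/w8c.png

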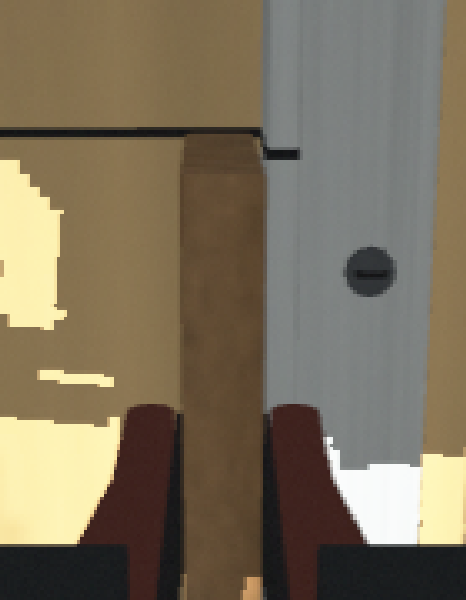

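The block is down on the base (6 N). Its end is at row 160 with the pencil line centred at about 159.3, so it is about 0.4 mm short. A gap of about 1.4 mm to the fence remains at its foot, so I'll slide it in.

>>> {"api": "servo_tool", "payload": {"plan": [[1,[0.8,0.5,0.5],0],[1,[1.5,0.6,0.5],0],[1,[1.5,0.6,0.5],0],[1,[1.5,0.6,0.5],0]]}}

```text
t: 8.72
ee_pos: [546.3, -279.6, 53.1]
orientation: [-2.116, -2.321, 0.001]
ft_force: [-4.6, -1.1, 4.5]
width: 11.7
grasp_force: 29.9
```

>>> {"api": "servo_tool", "payload": {"plan": [[1,[0.8,0.1,0],0],[1,[0.8,0.1,0],0],[1,[0.8,0.1,0],0]]}}

```text
t: 8.97
ee_pos: [546.4, -279.6, 53.1]
orientation: [-2.115, -2.32, 0.002]
ft_force: [-6.8, -2.2, 6.5]
width: 11.9
grasp_force: 29.9
```

```bash
python3 meas.py w9
python3 - <<'E'
from h import *
im,c=load('wrist','w9');g=cv2.cvtColor(im,cv2.COLOR_BGR2GRAY)
print(g[153:178,282]);print(g[153:165,250],g[153:165,262]);
for v in (161,162,163,164,166,168): print(v,g[v,284:300])
E
```

```text
[ 546.38 -279.57   53.12] yaw 5.293770237687426 w 12.136698185151442 29.949510991573334 [-6.92 -2.04  5.71] 9.0167
pred end -44.6 -6 [270.12 161.28]
pred end -44.6 6 [290.89 161.26]
pred end -2.6 -6 [267.06 173.89]
pred end -2.6 6 [293.33 173.86]
[-0.09  1.    0.  ] [ 1.    0.09 -0.  ]
[110 112 111 109 112 110  67  68  66  65  65  69  70  70  69  71  70  66
  71  81  82  82  79  81  79]
[117 119 117 117 117 118  68  23  24  71 117 119] [110 110 110 110 111 109  65  20  23  68 110 113]
161 [ 67  67  68  69  68  67  62  47  78 118 125 129 129 130 130 130]
162 [ 66  66  64  66  65  66  61  48  78 117 126 128 129 131 131 130]
163 [ 66  66  67  68  68  66  66  61  68 117 125 129 128 130 131 130]
164 [ 70  70  72  71  71  72  71  64  64 118 126 128 128 131 131 131]
166 [69 71 68 67 67 68 68 66 49 20 22 21 23 19 20 19]
168 [69 69 67 68 68 68 66 69 63 40 24 24 27 26 26 28]
```

The block is now against the fence (−6.9 N). Its end reads row 158.5 against the line centre at 160.5, so it overshoots by about 1.1 mm. I'll ease the pressure and move it back.

>>> {"api": "servo_tool", "payload": {"plan": [[1,[-0.5,0,1],0],[1,[-0.5,-1.2,1],0],[1,[-0.5,-1.2,1],0],[1,[-0.5,-1.2,1],0]]}}

```text
t: 9.35
ee_pos: [546.4, -280.3, 53.7]
orientation: [-2.116, -2.32, 0.001]
ft_force: [-4.9, 0.3, 0.1]
width: 11.8
grasp_force: 29.9
```

```bash
cat > ln.py <<'E'
from h import *
import sys
im,c=load('wrist',sys.argv[1]);g=cv2.cvtColor(im,cv2.COLOR_BGR2GRAY)
for u in (275,282,287): print(u,g[153:178,u])
print(g[153:168,250],g[153:168,262])
E
python3 meas.py w10; python3 ln.py w10
```

```text
[ 546.37 -280.27   53.74] yaw 5.286224327472598 w 11.671648309465827 29.933164715766907 [-5.43  1.03 -0.54] 9.4
pred end -44.6 -6 [269.98 161.3 ]
pred end -44.6 6 [290.75 161.27]
pred end -2.6 -6 [266.96 173.87]
pred end -2.6 6 [293.23 173.84]
[-0.09  1.    0.  ] [ 1.    0.09 -0.  ]
275 [109 110 109 109 108  45  36  69  67  68  70  68  69  67  69  71  68  72
  73  81  81  82  82  81  81]
282 [112 112 112 111 109  41  36  68  67  66  65  71  71  68  69  72  69  68
  70  81  83  83  81  79  78]
287 [112 111 112 110 110  21  33  70  67  63  67  71  69  68  67  68  72  69
  72  78  80  79  80  80  79]
[117 115 116 117 117  46  20  29 118 118 118 119 119 120 118] [111 111 111 111 109  44  19  27 111 112 110 111 111 111 111]
```

The line centre is about row 159.1 and the block's end is at about 159.2, so it is on the line. Releasing and rising.

>>> {"api": "servo_tool", "payload": {"plan": [[0.7,[0,0,0],0],[0.3,[0,0,0],0],[0,[0,0,0],0],[0,[0,0,0],0],[0,[0,0,10],0],[0,[0,0,30],0],[0,[0,0,70],0],[0,[0,0,100],0],[0,[0,0,100],0],[0,[0,0,100],0]]}}

```text
t: 10.23
ee_pos: [548.5, -281.4, 157.0]
orientation: [2.113, 2.318, 0.002]
ft_force: [0.4, 0.2, -1.0]
width: 75.0
grasp_force: 0.0
```

```bash
python3 meas.py w11
python3 - <<'E'
from h import *
im,c=load('wrist','w11');np.set_printoptions(precision=2,suppress=True)
p=proj(c,[[548.5,-229,9],[542.5,-229.5,51],[547.2,-279.4,51]]);print(p)
a=im[100:340,180:380];cv2.imwrite('pics/w11d.png',cv2.resize(a,(500,600),interpolation=0))
E
```

```text
[ 547.3  -280.78  155.18] yaw 5.286224779919785 w 78.98502201640198 0.0 [ 0.3   0.78 -0.58] 10.2833
pred end -44.6 -6 [267.73 159.34]
pred end -44.6 6 [288.35 159.3 ]
pred end -2.6 -6 [264.68 171.63]
pred end -2.6 6 [290.7  171.59]
[-0.09  1.   -0.  ] [1.   0.09 0.  ]
[[285.3  141.96]
 [278.26 146.64]
 [278.58 210.57]]
```

View pics/w11d.png

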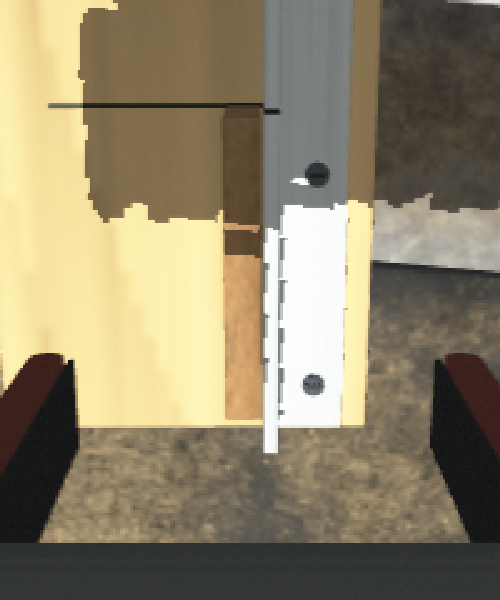

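The block stands against the fence over its whole length, with its end on the pencil line. That is my tenth and last picture; everything from here on is numeric. Next, the clamp, with the wrist camera from two places.

>>> {"api": "servo_tool", "payload": {"plan": [[0,[0,10,40],0],[0,[5,30,80],7],[0,[20,300,145],60],[0,[20,300,145],60],[0,[20,300,145],60],[0,[20,300,145],60],[0,[20,300,145],60],[0,[20,300,145],60],[0,[20,300,145],60],[0,[20,300,145],60]]}}

```text
t: 11.12
ee_pos: [567.1, 24.2, 299.2]
orientation: [-0.656, -3.072, -0.002]
ft_force: [0.5, 0.3, 0.5]
width: 87.9
grasp_force: 0.0
```

>>> {"api": "servo_tool", "payload": {"plan": [[0,[33,314,0],20],[0,[33,314,0],20],[0,[33,314,0],20],[0,[33,314,0],20],[0,[33,314,0],20],[0,[33,314,0],20],[0,[33,314,0],20],[0,[33,314,0],20],[0,[33,314,0],20],[0,[33,314,0],20]]}}

```text
t: 11.95
ee_pos: [599.0, 334.2, 296.7]
orientation: [-0.125, -3.136, 0.003]
ft_force: [0.3, -0.1, -0.5]
width: 87.5
grasp_force: 0.0
```

```bash
python3 -c "
from h import *
save('wrist','r1');o=ctrl.get_obs();print(o['ee_pos'],o['orientation'],o['t'])"
```

```text
[599.14381047 333.05459405 297.10218651] [-0.12753638 -3.13619899  0.00326293] 12.0
```

>>> {"api": "servo_tool", "payload": {"plan": [[0,[-60,0,0],0],[0,[-60,0,0],0],[0,[-60,0,0],0],[0,[-60,0,0],0]]}}

```text
t: 12.33
ee_pos: [539.7, 331.9, 299.2]
orientation: [-0.13, -3.139, 0.001]
ft_force: [0.2, -0.4, 0.0]
width: 87.7
grasp_force: 0.0
```

Run:
```python
from h import *
np.set_printoptions(precision=1,suppress=True)
save('wrist','r2');o=ctrl.get_obs();print(o['ee_pos'],o['t'])
for n in('r1','r2'):
    im,c=load('wrist',n);h=cv2.cvtColor(im,cv2.COLOR_BGR2HSV)
    for z in (196,72,15): print(n,z,'expect clamp',proj(c,[530,333,z])[0])
    m=((im.max(2)<45)).astype(np.uint8);m[310:]=0
    k,l,st,ce=cv2.connectedComponentsWithStats(m)
    for i in range(1,k):
        if st[i,4]>150: print('dark',st[i],ce[i])
    o_=((h[...,0]>5)&(h[...,0]<16)&(h[...,1]>190)&(h[...,2]>120)).astype(np.uint8);o_[310:]=0
    k,l,st,ce=cv2.connectedComponentsWithStats(o_)
    for i in range(1,k):
        if st[i,4]>15: print('orange',st[i],ce[i])
    w=((h[...,0]>15)&(h[...,0]<28)&(h[...,1]>60)&(h[...,1]<190)&(h[...,2]>150)).astype(np.uint8);w[310:]=0
    k,l,st,ce=cv2.connectedComponentsWithStats(w)
    for i in range(1,k):
        if st[i,4]>300: print('wood',st[i],ce[i])
```

```text
[540.6 332.2 299.4] 12.3833
r1 196 expect clamp [269.9 122.3]
r1 72 expect clamp [273.9 119.7]
r1 15 expect clamp [275. 119.]
dark [ 266   98   36   34 1080] [284.2 115. ]
dark [ 215  101   38   34 1005] [233.3 117.9]
dark [385 131  11 102 616] [391.7 183.3]
dark [321 176  22  26 259] [331.8 188.1]
dark [ 154  244   45   66 1436] [180.  284.1]
dark [ 364  244   45   66 1470] [382.3 284. ]
dark [ 417  246  143   64 3116] [500.6 290.1]
dark [   0  283  110   27 2635] [ 51. 296.]
wood [ 397    0   74  174 3136] [419.1  72.6]
wood [ 216   40   50   65 1555] [240.9  78.8]
wood [449  94  56  44 718] [478.4 115.6]
wood [ 230  128   43   84 2374] [249.1 168.6]
wood [353 135  24  41 484] [364.3 154.5]
wood [416 152  43  44 543] [440.7 170.3]
wood [ 396  175   89   92 2672] [423.4 220.7]
r2 196 expect clamp [279.5 200.1]
r2 72 expect clamp [280.2 172.8]
r2 15 expect clamp [280.4 165.3]
dark [386 144  11  86 509] [392.7 188.6]
dark [274 159  36  51 975] [289.  184.2]
dark [228 160  36  52 966] [245.6 187.2]
dark [329 211  17  26 227] [336.  224.1]
dark [ 154  244   45   66 1436] [180.  284.1]
dark [ 364  244   45   66 1470] [382.3 284. ]
dark [ 417  260  143   50 3007] [501.7 292.3]
dark [   0  283  110   27 2635] [ 51. 296.]
orange [382   0   6   8  18] [385.1   3.1]
orange [27 31  7 12 19] [30.5 35.6]
orange [ 0 80 16  4 16] [ 7.5 81.4]
wood [ 345    0   74   35 1451] [381.4  15.1]
wood [ 398    0   91  187 3972] [425.2  68.9]
wood [ 224   85   51   91 2399] [248.9 131.3]
wood [448 105  54  47 757] [477.5 128.5]
wood [340 142  37  32 389] [359.5 161.1]
wood [451 144  32  42 342] [468.5 163.2]
wood [417 166  41  30 413] [440.8 180.3]
wood [ 240  182   71   73 2145] [269.7 226.7]
wood [ 397  188   84   80 2325] [423.9 230.1]
wood [292 266  30  41 343] [304.8 283.2]
```

Run:
```python
from h import *
np.set_printoptions(precision=1,suppress=True)
D={}
for n in('r1','r2'):
    im,c=load('wrist',n);m=(im.max(2)<60).astype(np.uint8);m[250:]=0
    k,l,st,ce=cv2.connectedComponentsWithStats(m)
    b=sorted([i for i in range(1,k) if 210<ce[i][0]<300 and st[i,4]>600 and st[i,1]>80],key=lambda i:ce[i][0])
    for s,i in zip('LR',b):
        print(n,s,st[i]); ys,xs=np.where(l==i)
        if s=='L' : u=xs.min()-.0
        else: u=xs.max()
        prof=[( (xs[ys==r].min() if s=='L' else xs[ys==r].max())) for r in range(ys.min(),ys.max()+1)]
        print(ys.min(),prof)
        D[n+s]=(l==i)
```

```text
r1 L [ 214  101   39   34 1075]
101 [np.int64(222), np.int64(218), np.int64(217), np.int64(216), np.int64(215), np.int64(215), np.int64(215), np.int64(214), np.int64(214), np.int64(214), np.int64(214), np.int64(215), np.int64(214), np.int64(214), np.int64(214), np.int64(215), np.int64(215), np.int64(215), np.int64(215), np.int64(215), np.int64(215), np.int64(215), np.int64(215), np.int64(215), np.int64(215), np.int64(216), np.int64(216), np.int64(216), np.int64(217), np.int64(216), np.int64(217), np.int64(218), np.int64(219), np.int64(221)]
r1 R [ 265   98   38   35 1113]
98 [np.int64(295), np.int64(297), np.int64(299), np.int64(300), np.int64(300), np.int64(301), np.int64(301), np.int64(301), np.int64(301), np.int64(301), np.int64(301), np.int64(301), np.int64(301), np.int64(301), np.int64(301), np.int64(301), np.int64(302), np.int64(302), np.int64(302), np.int64(302), np.int64(302), np.int64(302), np.int64(302), np.int64(302), np.int64(302), np.int64(302), np.int64(302), np.int64(301), np.int64(301), np.int64(301), np.int64(300), np.int64(299), np.int64(298), np.int64(296), np.int6
[... 1121 characters left out ...]
nt64(325), np.int64(325), np.int64(323), np.int64(321), np.int64(325), np.int64(326), np.int64(327), np.int64(325), np.int64(327), np.int64(327), np.int64(327), np.int64(327), np.int64(329), np.int64(326), np.int64(317), np.int64(317), np.int64(317), np.int64(317), np.int64(317), np.int64(317), np.int64(312), np.int64(310), np.int64(310), np.int64(310), np.int64(311), np.int64(310), np.int64(310), np.int64(310), np.int64(310), np.int64(310), np.int64(310), np.int64(317), np.int64(316), np.int64(316), np.int64(317), np.int64(314), np.int64(310), np.int64(311), np.int64(310), np.int64(309), np.int64(308), np.int64(307), np.int64(306), np.int64(305), np.int64(304), np.int64(303), np.int64(299)]
```

Run:
```python
from h import *
np.set_printoptions(precision=1,suppress=True)
a,c1=load('wrist','r1');b,c2=load('wrist','r2')
L,e=tri(c1,(214,117.5),c2,(228,195.5));print('L',L,e)
Rr,e=tri(c1,(302,115),c2,(309.5,193.5));print('R',Rr,e)
print('mid',(L+Rr)/2,'span',np.linalg.norm((Rr-L)[:2]),'ang',np.degrees(np.arctan2(*(Rr-L)[[1,0]])))
print('angle at r1 z194 only',[onz(c1,p,194)[0] for p in((214,117.5),(302,115))])
o=ctrl.get_obs();M=R.from_rotvec(o['orientation']).as_matrix();print('yaw',np.degrees(np.arctan2(M[1,1],M[0,1])),o['ee_pos'])
g=cv2.cvtColor(a,cv2.COLOR_BGR2GRAY)
for r in (60,75,90,145,160,175,190): print(r,g[r,210:290])
```

```text
L [523.4 293.  194.5] 0.3598727387748206
R [526.8 356.5 195.7] 0.06474740314629862
mid [525.1 324.8 195.1] span 63.587237170470154 ang 86.92134952449481
angle at r1 z194 only [array([523.4, 292.8, 194. ]), array([526.8, 356.6, 194. ])]
yaw 85.22014303398646 [540.6 332.2 299.4]
60 [113 110 107 111 125 145 138 126 125 128 132 132 125 116 141 213 229 232
 231 229 226 226 229 234 235 233 233 219 105 106 106 105 106 104 102 101
 100 105 106 106 106 107 109 108 104 109 123 132 133 132 131 131 129 128
 127 127 122 115 107 101  99 102  99  99  98 100 102 100  99 100 103 107
 108 108 109 110 110 108 108 109]
75 [104 100  99 102 106 108 108 110 111 113 120 123 127 131 130 147 203 227
 233 232 230 227 227 227 226 228 233 233 233 231 232 232 233 232 231 228
 226 213 106 106 105 107 109 109 106 104 111 130 133 132 132 131 131 129
 130 128 127 122 111 108  98 100 101 101  97  99 100 101  99  98 101 103
 106 106 108 109 110 110 111 109]
90 [111 108 107 108 104  99  98  97 100 105 103 102 106 119 123 119 135 180
 224 233 233 232 230 228 229 226 223 223 229 233 232 232 233 232 232 231
 230 228 225 22
[... 784 characters left out ...]
02  99
 147 222 220 223 225 226 215 107]
175 [ 69  77  83  85  82  82  82  83  84  87  90  91  92  92  91  95  94  91
  93 105 112 110 102 126 194 224 225 226 227 227 227 224 221 228 232 233
 230 228 225 226 226 225 224 224 226 227 225 226 227 227 225 220 222 248
 247 247 246 245 245 244 243 241 219 112 110 107 108 107 106 103 102 102
 100 102 100 100 103 102 105 108]
190 [133  75  71  83  88  91  89  88  85  81  88 100 109  94  92  94  91  85
  85  92 101  98 103 106 115 170 225 227 227 229 229 229 228 225 223 227
 233 230 229 227 227 227 226 224 224 221 218 215 221 226 227 226 222 218
 233 130 130 129 127 125 125 124 123 120 108 108 107 109 107 107 105 104
 101 104 104 103 102 101 104 106]
```

Run:
```python
from h import *
np.set_printoptions(precision=1,suppress=True)
a,c1=load('wrist','r1')
P=onz(c1,[(256.6,75),(262.7,175),(267.6,75)],72);print(P,'rail ang',np.degrees(np.arctan2(*(P[1]-P[0])[[1,0]])),'w',P[2]-P[0])
d=(P[1]-P[0])/np.linalg.norm(P[1]-P[0]);n=np.array([-d[1],d[0],0])
ctr=(P[0]+P[2])/2;m=np.array([525.1,324.8,72]);print('handle mid relative rail centre along n(+y):',(m-ctr)@n)
```

```text
[[483.6 318.9  72. ]
 [589.1 315.1  72. ]
 [484.5 330.3  72. ]] rail ang -2.042080764807894 w [ 0.9 11.4  0. ]
handle mid relative rail centre along n(+y): 1.6612698325665594
```

Handle midpoint is (525.1, 324.8, 195). The span is 63.6 mm (text: 64) and the height fits (about 194). The handle midpoint lies 1.7 mm to +y of the rail centre, so half A is on the +y side. Rail angle −2°. Going above it.

>>> {"api": "servo_tool", "payload": {"plan": [[0,[-15.5,-7.4,0],2.3],[0,[-15.5,-7.4,-40],2.3],[0,[-15.5,-7.4,-70],2.3],[0,[-15.5,-7.4,-70],2.3],[0,[-15.5,-7.4,-70],2.3],[0,[-15.5,-7.4,-70],2.3],[0,[-15.5,-7.4,-70],2.3]]}}

```text
t: 12.97
ee_pos: [526.1, 326.4, 231.2]
orientation: [0.067, 3.138, 0.003]
ft_force: [0.0, 0.1, 0.3]
width: 87.8
grasp_force: 0.0
```

Run:
```python
from h import *
o=ctrl.get_obs();M=R.from_rotvec(o['orientation']).as_matrix();print('yaw',np.degrees(np.arctan2(M[1,1],M[0,1])),o['ee_pos'],M[:,2],o['t'])
```

```text
yaw 87.5513167047348 [526.14342568 326.44062807 231.23598115] [ 0.00291791  0.00168474 -0.99999432] 12.9667
```

>>> {"api": "servo_tool", "payload": {"plan": [[0,[-1,-1.5,-25],0],[0,[-1,-1.5,-42],0],[0,[-1,-1.5,-42],0],[0,[-1,-1.5,-42],0],[0,[-1,-1.5,-42],0]]}}

```text
t: 13.38
ee_pos: [524.6, 325.1, 189.0]
orientation: [0.066, 3.139, 0.002]
ft_force: [0.3, 0.2, -0.1]
width: 88.1
grasp_force: 0.0
```

>>> {"api": "servo_tool", "payload": {"plan": [[0.2,[0,0,0],0],[0.2,[0,0,0],0],[0.2,[0,0,0],0]]}}

```text
t: 13.63
ee_pos: [524.0, 324.7, 188.2]
orientation: [0.066, 3.14, 0.001]
ft_force: [-0.5, -0.4, 0.0]
width: 72.0
grasp_force: 0.0
```

>>> {"api": "servo_tool", "payload": {"plan": [[0.28,[0,0,0],0],[0.28,[0,0,0],0],[0.28,[0,0,0],0],[0.28,[0,0,0],0]]}}

```text
t: 13.97
ee_pos: [523.7, 324.5, 187.5]
orientation: [0.066, 3.14, 0.0]
ft_force: [-0.3, -1.3, 2.7]
width: 63.5
grasp_force: 5.0
```

>>> {"api": "servo_tool", "payload": {"plan": [[0.35,[0,0,0],0],[0.4,[0,0,0],0],[0.4,[0,0,0],0],[0.4,[0,0,0],0]]}}

```text
t: 14.3
ee_pos: [523.3, 324.3, 186.9]
orientation: [-0.066, -3.14, 0.0]
ft_force: [-0.1, 0.4, -1.9]
width: 52.8
grasp_force: 8.9
```

>>> {"api": "servo_tool", "payload": {"plan": [[0.44,[0,0,0],0],[0.47,[0,0,0],0],[0.47,[0,0,0],0],[0.47,[0,0,0],0]]}}

```text
t: 14.63
ee_pos: [523.5, 324.4, 187.2]
orientation: [-0.066, -3.141, 0.0]
ft_force: [0.1, 0.2, -1.2]
width: 46.9
grasp_force: 25.3
```

The jaws are at the stop (width 46.9 mm, even forces). Lifting straight up.

>>> {"api": "servo_tool", "payload": {"plan": [[0.48,[0,0,5],0],[0.48,[0,0,15],0],[0.48,[0,0,30],0],[0.48,[0,0,50],0],[0.48,[0,0,80],0],[0.48,[0,0,110],0],[0.48,[0,0,110],0],[0.48,[0,0,110],0]]}}

```text
t: 15.3
ee_pos: [524.5, 325.1, 300.2]
orientation: [0.066, 3.136, 0.004]
ft_force: [-0.3, -0.4, -2.4]
width: 47.0
grasp_force: 29.8
```

```bash
cat > pads.py <<'E'
from h import *
import sys
np.set_printoptions(precision=1,suppress=True)
im,c=save('wrist',sys.argv[1]);o=ctrl.get_obs();M=R.from_rotvec(o['orientation']).as_matrix();T=o['ee_pos']
print(T,'yaw',np.degrees(np.arctan2(M[1,1],M[0,1])),'w',o['width'],o['grasp_force'],o['ft_force'],o['t'])
for q in(-12,-2,12):
    for z in (-119,-137): print('pred',q,z,proj(c,T+q*M[:,1]+[0,0,z])[0])
h=cv2.cvtColor(im,cv2.COLOR_BGR2HSV)
m=((h[...,0]>3)&(h[...,0]<18)&(h[...,1]>150)&(h[...,2]>60)).astype(np.uint8)
k,l,st,ce=cv2.connectedComponentsWithStats(m)
for i in range(1,k):
    if st[i,4]>15 and 180<ce[i][0]<380: print('orange',st[i],ce[i])
E
python3 pads.py k1
```

```text
[523.6 324.5 298.2] yaw 87.58571423933766 w 46.78240525417049 29.838762743966072 [-0.  -0.6 -1.6] 15.35
pred -12 -119 [263.8 204.3]
pred -12 -137 [264.8 198.9]
pred -2 -119 [275.8 204.3]
pred -2 -137 [276.  198.9]
pred 12 -119 [292.5 204.3]
pred 12 -137 [291.8 198.9]
orange [248 193  15  14  45] [256.  197.5]
orange [295 193  15   6  33] [303.  194.8]
orange [283 370   8  16 110] [286.7 378.1]
orange [294 370   8  16 108] [297.  377.7]
```

Run:
```python
from h import *
im,c=load('wrist','k1');h=cv2.cvtColor(im,cv2.COLOR_BGR2HSV)
def ch(p,q):
    if p[2]<50: return '#'
    if 3<q[0]<18 and q[1]>150: return 'O'
    return '.' if p.max()>120 else '-'
for r in range(150,216,2): print(r,''.join(ch(im[r,u],h[r,u]) for u in range(236,326)))
```

```text
150 --.............................................----------.....................------------
152 -----..........................................----------.....................------------
154 ---............................................----------.....................------------
156 ---............................................-----------....................------------
158 ----...........................................----------.....................------------
160 -----..........................................----------....................-------------
162 -----..........................................----------....................-------------
164 ------.........................................-..--------...................-----------..
166 ------.........................................-.---------...................--------.....
168 -----..........................................-.---------...................-----........
170 ------.........................................-..-----..-...................-----........
172 ------.........................................-..-
[... 1334 characters left out ...]
---O###############-.--------------
202 -------...###############OO........................--------#################--------------
204 ---------################OO........................--------###################------------
206 -------##################OO........................--------#####################----------
208 -----####################-.........................--------#######################--------
210 -----####################-O..............------------------#######################--------
212 ----#####################-O.......------------------------########################--------
214 -----####################-O....----------------------------#######################--------
```

The clamp is held at the stop (29.8 N). The orange pads' inner edges show at cols 262.5 and 294, so the gap is centred near col 278.2. Carrying it high over the rip fence and blade to the sled, at moderate speed.

>>> {"api": "servo_tool", "payload": {"plan": [[0.48,[1,-15,10],-3],[0.48,[2,-40,20],-7],[0.48,[3,-70,20],-11],[0.48,[5,-105,20],-15],[0.48,[6,-140,20],-20],[0.48,[8,-175,20],-25],[0.48,[9,-210,20],-30],[0.48,[10,-245,20],-35],[0.48,[11,-280,20],-40],[0.48,[12,-315,20],-45]]}}

```text
t: 16.18
ee_pos: [534.3, 7.8, 315.7]
orientation: [-1.268, -2.871, 0.002]
ft_force: [0.1, -0.5, -1.4]
width: 47.3
grasp_force: 29.8
```

>>> {"api": "servo_tool", "payload": {"plan": [[0.48,[2,-35,0],-5],[0.48,[3,-70,0],-10],[0.48,[4,-105,0],-15],[0.48,[6,-140,0],-20],[0.48,[8,-175,0],-25],[0.48,[10,-210,0],-30],[0.48,[12,-240,0],-34],[0.48,[13,-265,0],-37.2],[0.48,[14,-280,0],-37.2],[0.48,[14,-288,0],-37.2]]}}

```text
t: 17.02
ee_pos: [548.9, -280.0, 315.7]
orientation: [-2.113, -2.322, 0.001]
ft_force: [-0.3, 0.4, -1.3]
width: 47.1
grasp_force: 29.8
```

>>> {"api": "servo_tool", "payload": {"plan": [[0.48,[0,0,-20],0],[0.48,[0,0,-50],0],[0.48,[0,0,-75],0],[0.48,[0,0,-85],0],[0.48,[0,0,-85],0],[0.48,[0,0,-85],0]]}}

```text
t: 17.52
ee_pos: [549.7, -277.9, 232.3]
orientation: [-2.112, -2.324, 0.0]
ft_force: [0.0, 0.1, -1.6]
width: 47.3
grasp_force: 29.8
```

```bash
cat > asc.py <<'E'
from h import *
import sys
im,c=load('wrist',sys.argv[1]);h=cv2.cvtColor(im,cv2.COLOR_BGR2HSV)
def ch(p,q):
    if 3<q[0]<18 and q[1]>200: return 'O'
    if p[2]<45: return '#'
    if 3<q[0]<18 and q[1]>100 and p[2]<230: return 'b'
    if 15<q[0]<30 and q[1]>60: return 'w'
    return '.' if p.max()>110 else '-'
a=list(map(int,sys.argv[2:]))
for r in range(a[0],a[1],a[2]): print(r,''.join(ch(im[r,u],h[r,u]) for u in range(a[3],a[4])))
E
python3 pads.py k2; python3 asc.py k2 110 214 4 236 326
```

```text
[ 550.3 -278.4  233.3] yaw 5.450364293360297 w 47.05304788390842 29.83878264989471 [-0.5 -0.4 -1.7] 17.5667
pred -12 -119 [266.8 210. ]
pred -12 -137 [267.7 204.3]
pred -2 -119 [278.9 210. ]
pred -2 -137 [279.  204.3]
pred 12 -119 [295.7 210. ]
pred 12 -137 [294.9 204.3]
orange [248 193  11   6  23] [252.1 194.7]
orange [296 193  13   6  22] [303.5 194.6]
110 wwwwwwwwwwwwwwwwwwwwwwwwwwwwwwwwwwwwwwwwwwwwwwww.............................wwwwwwwww----
114 wwwwwwwwwwwwwwwwwwwwwwwwwwwwwwwwwwwwwwwwwwwwwwww.............................wwwwwwwww----
118 wwwwwwwwwwwwwwwwwwwwwwwwwwwwwwwwwwwwwwwwwwwwwwww............................wwwwwwwwww----
122 wwwwwwwwwwwwwwwwwwwwwwwwwwwwwwwwwwwwwwwwwwwwwwww............................wwwwwwwwwww---
126 wwwwwwwwwwwwwwwwwwwwwwwwwwwwwwwwwwwwwwwwwwwwwwww............................wwwwwwwwww--ww
130 wwwwwwwwwwwwwwwwwwwwwwwwwwwwwwwwwwwwwwwwwwwwwwww............................wwwwwwwwwwwwww
134 wwwwwwwwwwwwwwwwwwwwwwwwwwwwwwwwwwwwwwwwwwwwwwww............................wwwwwwwwwwwwww
138 wwwwwwwwwwwwwwwwwwwwwwwwwwwwwwwwwwwwwwwwwwwwwwww.........................
[... 1027 characters left out ...]
......................wwwwww.......
186 wwwwwwwwwwwwwwwwwwwwwwwwwwwwwwwwwwwwbbbbbbbbbbb............................wwwwwwww.......
190 wwwwwwwwwwwwwwwwwwwwwwwwwwwwwwwwwwwwbbbbbbbbbbbw...........................w.wwwwww.......
194 wwwwwwwwwwwwwbOOOObbbbbwwwwwwwwwwwwwbbbbbbbbbbbw.............bObbbbbbOOb..wwwwwwwww-------
198 wwwwwwwwwwwbb###########bbwwwwwwwwwwbbbbbbbbbbbw...........b############bbwwwwwwwww-------
202 wwwwwwwwww###############bbwwwwwwwwwbbbbbbbbbbb............################wwwwwwww-------
206 wwwwwww##################bbwwwwwwwwwbbbbbbbbbbbw...........###################wwwww-...---
210 wwwww####################bbwwwwwwwwwbbbb.wwwww.-..........w#####################www..w...-
```

In tool coordinates, the gap centre is about q=−2.3 and the middle of block plus fence about q=−1.7. I'll shift about 0.6 mm, then go down to just above the block and compare pads and block at nearly equal depth.

>>> {"api": "servo_tool", "payload": {"plan": [[0.48,[0.6,-0.8,-15],0],[0.48,[0.6,-0.8,-30],0],[0.48,[0.6,-0.8,-36],0],[0.48,[0.6,-0.8,-36],0],[0.48,[0.6,-0.8,-36],0],[0.48,[0.6,-0.8,-36],0]]}}

```text
t: 18.07
ee_pos: [550.9, -279.7, 197.6]
orientation: [2.113, 2.322, 0.001]
ft_force: [-0.5, 0.6, -1.5]
width: 47.4
grasp_force: 29.8
```

```bash
python3 pads.py k3|head -1; python3 asc.py k3 130 214 3 236 326
```

```text
[ 550.8 -279.7  197.5] yaw 5.389920831674711 w 47.19741279197441 29.838816308038076 [ 0.1  0.1 -1.2] 18.1167
130 wwwwwwwwwwwwwwwwwwwwwwwwwwwwwwwwwwwwwwwwwwwwwww...............................wwwwwwwwwwww
133 wwwwwwwwwwwwwwwwwwwwwwwwwwwwwwwwwwwwwwwwwwwwwww...............................wwwwwwwwwwww
136 wwwwwwwwwwwwwwwwwwwwwwwwwwwwwwwwwwwwwwwwwwwwwww..............................wwwwwwwwwwwww
139 wwwwwwwwwwwwwwwwwwwwwwwwwwwwwwwwwwwwwwwwwwwwww-..............................wwwwwwwwwwwww
142 wwwwwwwwwwwwwwwwwwwwwwwwwwwwwwwwwbbbbbbbbbbbbww#####-........................wwwwwwwwwwwww
145 wwwwwwwwwwwwwwwwwwwwwwwwwwwwwwwwbbbbbbbbbbbbbww..............................wwwwwwwwwwwww
148 wwwwwwwwwwwwwwwwwwwwwwwwwwwwwwwwbbbbbbbbbbbbbww..............................wwwwwwwwwwwww
151 wwwwwwwwwwwwwwwwwwwwwwwwwwwwwwwwbbbbbbbbbbbbbww..............................wwwwwwwwwwwww
154 wwwwwwwwwwwwwwwwwwwwwwwwwwwwwwwwwbbbbbbbbbbbbww..............................wwwwwwwwwwwww
157 wwwwwwwwwwwwwwwwwwwwwwwwwwwwwwwwbbbbbbbbbbbbbbw..............................wwwwwwwwwwwww
160 wwwwwwwwwwwwwwwwwwwwwwwwwwwwwwwwbbbbb
[... 968 characters left out ...]
.....................w..wwwwww.....
193 wwwwwwwwwwwwwwwbbbbbbbwwwwwwwwwwwbbbbbbbbbbbbb.................bOOOOOb......w..wwwwww.....
196 wwwwwwwwwwwwbOb########bbwwwwwwwwbbbbbbbbbbbbb..............b#########bO....w..wwwwww-#---
199 wwwwwwwwwwwbb############bbwwwwwwbbbbbbbbbbbbb.............##############...wwwwwwwww-----
202 wwwwwwwwww###############bbwwwwwwwbbbbbbbbbbbb.............################wwwwwwwwww-----
205 wwwwwwww#################bbwwwwwwbbbbbbbbbbbbb.............###################wwwwwww-----
208 wwwwww###################bbwwwwwwbbbbbbbbbbbbb............w#####################wwwww-----
211 wwwww####################bbwwwwwwbbw.----------------.....-######################wwww-----
```

Pads and block agree to within 0.5 mm of centred, with about 3.5 mm free on each side. Lowering gently.

>>> {"api": "servo_tool", "payload": {"plan": [[0.48,[-0.2,0.3,-8],0],[0.48,[-0.2,0.3,-16],0],[0.48,[-0.2,0.3,-22],0],[0.48,[-0.2,0.3,-22],0],[0.48,[-0.2,0.3,-22],0]]}}

```text
t: 18.53
ee_pos: [549.4, -278.9, 173.3]
orientation: [-2.114, -2.322, 0.001]
ft_force: [-0.3, -0.1, -0.9]
width: 47.1
grasp_force: 29.8
```

>>> {"api": "servo_tool", "payload": {"plan": [[0.48,[0,0,-6],0],[0.48,[0,0,-12],0],[0.48,[0,0,-17],0],[0.48,[0,0,-17],0],[0.48,[0,0,-17],0],[0.48,[0,0,-17],0]]}}

```text
t: 19.03
ee_pos: [550.0, -279.1, 157.2]
orientation: [-2.115, -2.323, -0.0]
ft_force: [-0.1, 0.5, -1.7]
width: 47.1
grasp_force: 29.8
```

```bash
python3 pads.py k4|head -1; python3 asc.py k4 120 214 3 236 326
python3 - <<'E'
from h import *
im,c=load('wrist','k4');g=cv2.cvtColor(im,cv2.COLOR_BGR2GRAY)
for u in (258,262,272,276,280): print(u,g[128:156,u])
E
```

```text
[ 550.1 -279.2  157.3] yaw 5.381129052811839 w 46.95427344885135 29.83876672318729 [-0.1 -0.  -0.8] 19.0833
120 wwwwwwwwwwwwwwwwwwwwwwwwwwwwwwwwwwwwwwwwwwwwwwww....................................wwwwww
123 wwwwwwwwwwwwwwwwbwwwwwwwwwwwwwwwwwwwwwwwwwwwwwww....................................wwwwww
126 wwwwwwwwwwwwwwwwwwwwwwwwwwwwwwwwwwwwwwwwwwwwwwww...................................wwwwwww
129 wwwwwwwwwwwwwwwwwwwwwwwwwwwwwwwwwwwwwwwwwwwwwwww...................................wwwwwww
132 wwwwwwwwwwwwwwwwwwwwwwwwwwwwwwwwwwwwwwwwwwwwwwww...................................wwwwwww
135 wwwwwwwwwwwwwwwwwwwwwwwwwwwwwwwwwwwwwwwwwwwwwwww...................................wwwwwww
138 wwwwwwwwwwwwwwwwwwwwwwwwwwwwwwwwwwwwwwwwwwwwwwww...................................wwwwwww
141 wwwwwwwwwwwwwwwwwwwwwwwwwwwwwwwwwwwwwwwwwwwwwwww...................................wwwwwww
144 ##############-----#############################-..................................wwwwwww
147 wwwwwwwwwwwwwwwwwwwwwwwwwwwwwwwwwbbbbbbbbbbbbbbw######-............................wwwwwww
150 wwwwwwwwwwwwwwwwwwwwwwwwwwwwwwwbbbbbbb
[... 1942 characters left out ...]
wwwwwwwwww
213 wwwww####################bbwwwww----------------------------#####################wwwwwwwww
258 [118 118 118 118 116 119 118 118 118 119 119 119 119 118 119 117  26  29
 119 119 118 119 120 119 119 120 119 119]
262 [114 114 115 114 114 116 114 115 115 115 114 115 115 115 115 113  24  29
 115 115 115 117 116 115 116 116 115 118]
272 [110 110 110 111 109 110 109 110 110 110 111 111 111 112 111 110  25  54
  70  68  71  70  83  81  81  81  82  82]
276 [113 111 110 111 112 112 111 111 111 111 112 112 111 112 112 111  25  55
  68  70  70  68  83  84  82  81  81  83]
280 [114 112 113 113 112 112 113 114 114 113 112 113 113 113 114 111  23  58
  68  70  70  67  75  78  78  78  74  74]
```

The pads straddle block and fence with about 4.7–5 mm free on each side, no contact force shows, and the block's end is still on the line. Lowering 2 mm more, then settling.

>>> {"api": "servo_tool", "payload": {"plan": [[0.48,[0,0,-1],0],[0.48,[0,0,-2],0],[0.48,[0,0,-2],0],[0.48,[0,0,-2],0],[0.48,[0,0,-2],0],[0.48,[0,0,-2],0]]}}

```text
t: 19.58
ee_pos: [549.9, -279.1, 155.2]
orientation: [2.115, 2.323, -0.0]
ft_force: [-0.3, 0.6, -0.9]
width: 47.1
grasp_force: 29.8
```

```bash
python3 -c "
from h import *
o=ctrl.get_obs();print(o['ee_pos'],o['ft_force'],o['width'],o['t'])
if abs(o['ft_force'][:2]).max()<2 and -3<o['ft_force'][2]<1: print(ctrl.close_job())"
```

```text
[ 549.8967144  -279.07358964  155.2173518 ] [-0.30232125  0.62233929 -0.86066795] 47.11609672497905 19.5833
the job is handed in; nothing more can be done
None
```

The job was handed in at 19.6 s: the block stands against the fence with its end on the pencil line to within about 0.5 mm, and the clamp is held wide open around it, pad ends an estimated 13 mm below the fence top, touching nothing by camera and force readings (the verdict was not shown).

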